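# Pack the palette knife and lock the sliding lid of the paint box

### The job

Put the palette knife away inside the open paint box, then slide the box's lid in through the open end, in the grooves under the side lips and the fixed deck, until it is fully home, and push the latch pin all the way down behind it to lock it. Leave the jar, pot, bottle, mug, tin and cork block standing where they are.

Things in the scene. Friction and masses are not known exactly. Their poses are not given: they have to be found in the camera images.
- box: Open wooden paint box, fixed to the table, 220 long (x) x 146 wide (y) x 52 high; origin: centre of its underside. The lid slides in along the box's +x: mouth at x = -110, end wall's inner face at x = +101.5. Floor 6 thick; inside clear width 114, walls 8 thick. Front wall at the mouth only 34 high. Clear opening from above: x -102 to +70. An eraser 18 high lies at x 78 to 98.
- box_mouth (a point): Middle of the mouth at the height of the ledges: x = -110, y = 0, z = 34 of the box; axes as the box. Ledges 8 wide (tops at z = 34) run along both side walls and carry the lid; lips 8 wide (z 44 to 52) overhang them from x = -82 on, leaving grooves 10 high, 130 wide between the walls. Before x = -82 the ledges are open above except at the latch corner.
- box_deck (a point): Middle of the near lower edge of the fixed deck that roofs the closed end: x = +70, y = 0, z = 44 of the box. The deck spans the full width, x 70 to 110, z 44 to 52; the lid's leading end goes under it.
- lid: Loose plywood lid, 195 long (x) x 126 wide (y) x 6 thick, 120 g, lying flat, bar up. Origin: centre of its underside. Its +x edge leads into the box (last 12 mm narrowed to 114). A grip bar stands across it near the other edge: 14 thick in x, 62 long in y, z 6 to 31, centred at x = -77.5. Fully home its origin is at x = +4, y = 0, z = 34 of the box, axes parallel.
- lid_bar (a point): Middle of the top of the lid's grip bar, 31 above the lid's underside; axes as the lid.
- knife: Palette knife lying flat, 142 long, 50 g: dark wooden handle 84 long x 16 wide x 14 high, and a steel blade 58 long x 20 wide, 4 thick, at heights 6 to 10. Origin: under the middle of the handle; +x towards the blade's tip (at x = +100), the butt at x = -42. Balance point some 20 towards the blade.
- knife_tip (a point): Tip of the knife's blade.
- latch (a joint): Latch pin on the bracket at the mouth corner of the box: 0 = up (open), 0.010 m = fully down (locked). Stays where it is left; moving it takes about 3 N downward. Only goes fully down when the lid is home; otherwise it lands on the lid and stops near 0.006.
- latch_top (a point): Centre of the top of the latch pin's round brass head, 20 across, 80 above the table when up. Pin axis is at x = -100, y = +52 of the box; pin 8 in diameter, its foot 46 above the table when up. It hangs in a fixed brass bracket covering x -110 to -87, y +42 to +83, z 51 to 57 of the box.
- jar: Bystander: green glass jar with brass lid, 76 across, 110 high; origin under its centre.
- thinner: Bystander: amber bottle, 56 across, 150 high; origin under its centre.
- mug: Bystander: white mug, 74 across, 80 high, handle at its +y; origin under its centre.
- tin: Bystander: aluminium tin, 64 across, 45 high; origin under its centre.
- block: Bystander: cork sanding block 70 x 45 x 30 high; origin under its centre.
- pot: Bystander: small white pot, 48 across, 60 high; origin under its centre.

How it is judged:
By the outcome, as a careful person would: the job done as asked, in the order asked, and still so for the second after the job is handed in, with the robot touching nothing.
It also fails if it takes over 69 s, if anything falls off the work surface, if the arm or the gripper's body presses on something with over 40 N, if the wrist force passes 120 N, or if a joint passes its speed limit or range.

### The arm

A 6-joint arm with a two-finger parallel gripper is mounted at the origin on the work surface. World frame = base frame: x ahead of the robot, y to its left, z up, the work surface at z = 0. Lengths are in mm, angles in rad, forces in N, time in s.
With the tool pointing down it reaches from about 400 to 925 mm from the base axis. Payload 3.4 kg.
Tool frame: the origin (TCP) lies midway between the tips of the shut fingers; the grasp point (between the pads) lies 19 mm behind it; z points along the fingers, y is the line along which they close (so a half turn about z gives the same grasp; the last joint's range is limited). The gripper opens to 85 mm and grips with 20 to 120 N. Pads are 22 mm wide; open, the fingers measure 114 mm over their backs; the gripper's body (76 mm by 85 mm) begins 54 mm behind the grasp point. The pads swing forward as they close: fully open they stand 13 mm farther back than shut.
Start: joints at [-1.177, 0.307, 1.506, -0, 1.328, -0.073], TCP at [259.259, -513.24, 231.305] pointing down, gripper open.
Joint ranges: [-3.12, 3.12], [-1.05, 2.28], [0.14, 2.33], [-1.42, 4.57], [0.1, 2.73], [-2.68, 2.68]. Speed limits (rad/s): [2.57, 2.57, 3.14, 3.14, 3.14, 3.14].

### API

Orientations are given as a rotation vector (axis times angle).
In Python, from cell import sense, read_camera, finish_job gives the robot as it stands.
- The arm moves only by the tool apply_moves, never from a script. Its argument "moves" is a list of rows, each a list of 2 entries, a list of its own where there are three numbers: the shift along the world's x, y, z each as a share of 150 mm, from -1 to 1, then the turn, a rotation vector about the world's x, y, z each as a share of 90 degrees, from -1 to 1. In form: [[[dx, dy, dz], [ax, ay, az]], ...]. A call has 1 to 12 rows; each row shifts and turns the commanded pose from where the row before left it; what a row does not reach is not made up. A row lasts 1/8 s, in which the tool goes at most 62.5 mm and 10.7 degrees, less where a joint would pass 70% of its speed; a pose out of reach is approached as far as the arm can. A call with a number of a shift or a turn outside -1 to 1 is refused whole. A call with a gripper value outside its range is refused whole. "jaw" is the opening, from -1 (shut) to 1 (fully open), set as the call begins (left out, the last holds). The fingers move at their own pace and stop on an object; "squeeze" is the grip in N (left out, the last holds). Time passes only in rows, so rows that do not move let the fingers close. It gives the time, the measured TCP pose, the force, the opening and the grip force at its end, in the units of the state.
- sense(): the state, without advancing time (a new reading comes with each control period).
- read_camera(name): name is "scene" or "side" or "wrist"; returns a dict with "frame" (400x640x3 uint8, red, green, blue), "vertical_fov" (degrees; the focal length in pixels is half the picture's height over the tangent of half this angle, whatever the lens; pixels are square), "cx", "cy" (the principal point, pixels), "k1" (the pictures are not rectified: a ray, as slopes to the right and down, at radius r is drawn at 1 + k1 r^2 times it, then the intrinsics apply), "rvec" (rotation vector, rad) and "tvec" (3), from world to camera coordinates, as OpenCV has them; the wrist camera has in their place "mount" (4x4, takes a point from camera to tool coordinates, whose origin is the TCP and whose axes are the flange's). Camera axes: x right, y down, z forward; pixel columns grow to the right and rows downward; lengths in mm; the calibration is good to about 2 mm. A picture is of the moment at which its call begins: read the wrist's pose just before it. There is no depth.
- finish_job(): hands the job in; it is judged then, once.
The state is a dict: "time": time; "joint_pos": joint angles; "joint_velocities": joint speeds; "joint_torque": joint torques, N m; "tcp_pos": TCP position; "eef_rot": TCP orientation; "contact_force": force on the tool from outside, world axes, zero at the start; "moment": the same for the moment, N m; "finger_gap": finger opening in mm; "gripper_force": force on a finger pad.
Only numpy, scipy, OpenCV 4.12 (cv2) and the standard library are available. Lean on these libraries where they do the work, as an engineer would, in place of code of your own. Each camera call takes 0.05 s, during which the arm holds its last target. There are 200 camera calls.

## Working session

There is one attempt and no reset: what is moved stays moved. The work goes in short steps, Python scripts to look and compute and a tool call to move; the robot and the scene stay as the last step left them, time stands still between calls to the robot, and variables do not carry over. Pictures are saved under pics/ and viewed, at most 12 in all, crops included, and the job is handed in when it is done.

Besides the shell and the picture viewer there is one more tool, called after "Request:" as name([rows], argument=value, ...), one row to a line, values as JSON. apply_moves: Moves the arm, as the interface text tells. Its arguments: {"type":"object","properties":{"moves":{"type":"array","items":{"type":"array"}},"jaw":{"type":"number"},"squeeze":{"type":"number"}},"required":["moves"]}

```bash
ls; mkdir -p pics
cat > h.py <<'E'
import numpy as np, cv2
from cell import sense, read_camera, finish_job
from scipy.spatial.transform import Rotation as R
def cam(name):
    s=sense(); c=read_camera(name)
    h=c["frame"].shape[0]; c["f"]=h/2/np.tan(np.radians(c["vertical_fov"])/2)
    if name=="wrist":
        T=np.eye(4); T[:3,:3]=R.from_rotvec(s["eef_rot"]).as_matrix(); T[:3,3]=s["tcp_pos"]
        M=T@np.array(c["mount"]); c["Rwc"]=M[:3,:3]; c["o"]=M[:3,3]
    else:
        Rm=R.from_rotvec(np.array(c["rvec"]).ravel()).as_matrix(); c["Rwc"]=Rm.T; c["o"]=-Rm.T@np.array(c["tvec"]).ravel()
    return c
def ray(c,u,v):
    K=np.array([[c["f"],0,c["cx"]],[0,c["f"],c["cy"]],[0,0,1.]])
    p=cv2.undistortPoints(np.array([[[u,v]]],float),K,np.array([c["k1"],0,0,0,0.]))[0,0]
    return c["Rwc"]@np.array([p[0],p[1],1.])
def onz(c,u,v,z):
    d=ray(c,u,v); return c["o"]+d*(z-c["o"][2])/d[2]
def proj(c,P):
    q=c["Rwc"].T@(np.array(P,float)-c["o"]); x=q[:2]/q[2]; x=x*(1+c["k1"]*(x@x)); return x*c["f"]+[c["cx"],c["cy"]]
def two(c1,a,c2,b):
    d1=ray(c1,*a); d2=ray(c2,*b); A=np.stack([d1,-d2],1); t=np.linalg.lstsq(A,c2["o"]-c1["o"],rcond=None)[0]
    p=c1["o"]+d1*t[0]; q=c2["o"]+d2*t[1]; return (p+q)/2,np.linalg.norm(p-q)
def save(c,n): cv2.imwrite("pics/"+n,cv2.cvtColor(c["frame"],cv2.COLOR_RGB2BGR))
E
python3 - <<'E'
from h import *
import pickle
np.set_printoptions(precision=3,suppress=True)
C={}
for n in ["scene","side","wrist"]:
    C[n]=cam(n); print(n,C[n]["o"],C[n]["Rwc"][:,2],C[n]["f"])
    save(C[n],n+"0.png")
pickle.dump(C,open("c0.pkl","wb"))
f=[C[n]["frame"] for n in C]
cv2.imwrite("pics/all.png",cv2.cvtColor(np.hstack(f[:2]),cv2.COLOR_RGB2BGR)[:, :])
print(sense())
E
```

```text
pics
scene [1309.886 -142.7    853.509] [-0.668  0.171 -0.724] 452.99453991735805
side [ 101.48   791.457 1089.52 ] [ 0.358 -0.578 -0.734] 490.0860487412208
wrist [ 325.712 -479.53   373.551] [-0.259 -0.129 -0.957] 288.5429628058556
{'time': 0.15, 'joint_pos': array([-1.177,  0.307,  1.507,  0.   ,  1.328, -0.073]), 'joint_velocities': array([-0.002, -0.003, -0.003, -0.   , -0.002,  0.001]), 'joint_torque': array([  0.001, -45.798, -25.222,  -0.   ,   0.008,  -0.   ]), 'tcp_pos': array([ 259.034, -512.738,  230.567]), 'eef_rot': array([-3.054, -0.728,  0.   ]), 'contact_force': array([-0.265,  0.219,  0.016]), 'moment': array([0.001, 0.027, 0.021]), 'gripper_force': 0.0, 'finger_gap': 85.387965997979}
```

View pics/scene0.png

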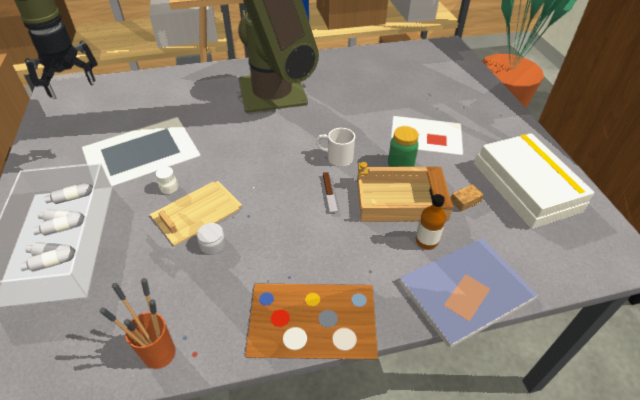

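View pics/side0.png

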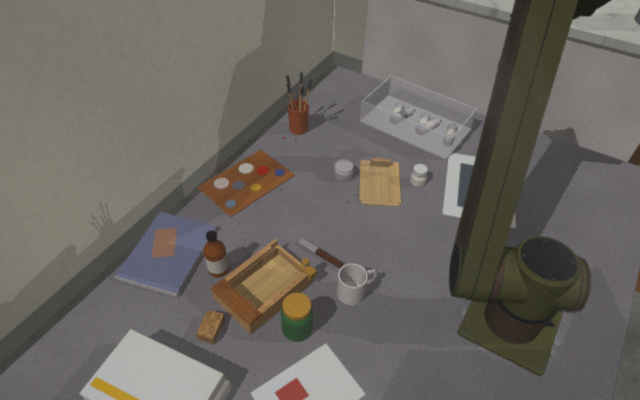

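The scene view shows the box at (405,193) with its latch at (363,170) at the left, the knife at (330,192), the lid at (197,212) with its bar at left (168,222), the tin at (210,238), the pot at (167,180) and the mug at (340,146). In the side view the box is at (262,285), its latch at (307,265), the knife at (325,252) and the lid at (380,182). Next I'll enlarge both.

Run:
```python
import cv2
s=cv2.imread("pics/scene0.png");d=cv2.imread("pics/side0.png")
a=cv2.resize(s[150:250,140:260],None,fx=4,fy=4,interpolation=cv2.INTER_CUBIC)  #480x400... 
b=cv2.resize(s[125:245,310:510],(800,480),interpolation=cv2.INTER_CUBIC)
cv2.imwrite("pics/cb.png",b)
e=cv2.resize(d[150:340,200:400],None,fx=3,fy=3,interpolation=cv2.INTER_CUBIC)
cv2.imwrite("pics/cd.png",e)
```

```text
(no output)
```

View pics/cb.png

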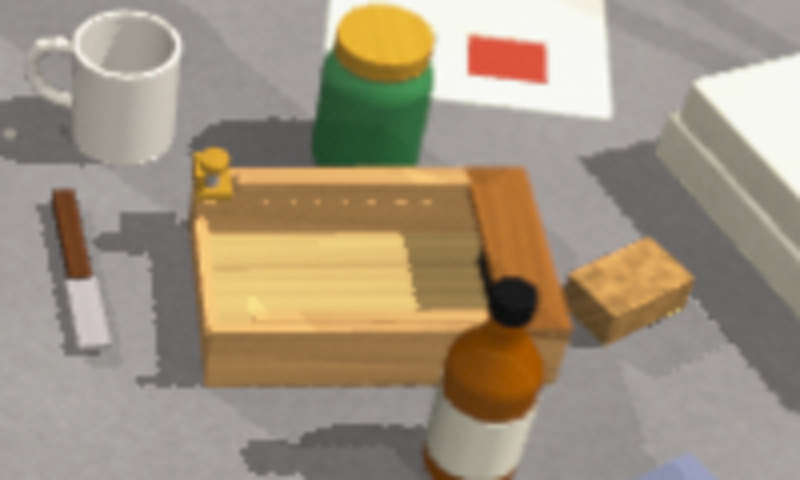

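View pics/cd.png

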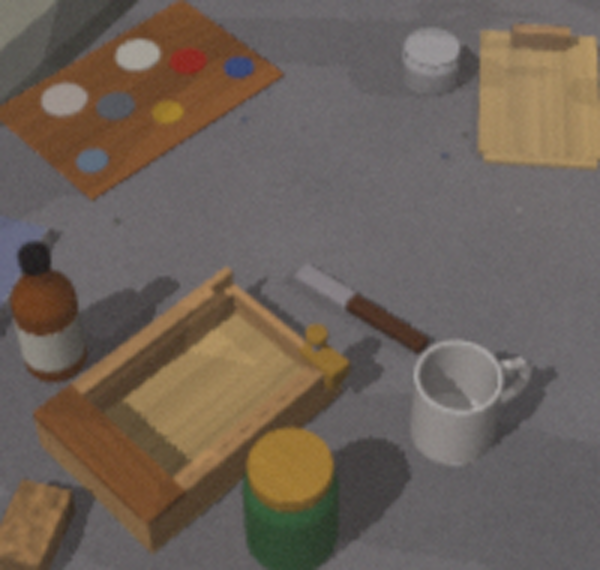

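The enlarged crops show, in the scene crop, the latch head at (213,155), the deck corners at (468,168), (525,168) and (570,328), and the knife from butt (63,190) to tip (92,345). In the side crop the deck corners are at (40,415), (73,388), (185,492) and (150,517), and the latch head is at (315,330). The box's +x therefore points roughly along world +y.

Run:
```python
from h import *
import pickle
np.set_printoptions(precision=1,suppress=True)
C=pickle.load(open("c0.pkl","rb")); S,D=C["scene"],C["side"]
fs=lambda U,V:((U+.5)/4-.5+310,(V+.5)/4-.5+125)
fd=lambda U,V:((U+.5)/3-.5+200,(V+.5)/3-.5+150)
pts={"deck110+":((525,168),(150,517),52),"deck70+":((468,168),(185,492),52),"deck110-":((570,328),(38,415),52),"deck70-":(None,(73,388),52),
"latch":((213,155),(315,330),80),"tip":((94,345),(303,272),8),"butt":((63,192),(424,343),14),"junc":((80,278),(353,303),12),"A":((207,385),None,0),
"jar":((385,28),(290,468),110),"mug":((127,42),(458,382),80),"bottle":((513,292),(34,253),150),"cork":((630,262),(33,500),30)}
for k,(a,b,z) in pts.items():
    A=fs(*a) if a else None;B=fd(*b) if b else None
    print(k,z,"scene",onz(S,*A,z)[:2] if a else "","side",onz(D,*B,z)[:2] if b else "", two(S,A,D,B) if a and b else "")
for n,c,(x0,x1,y0,y1) in (("scene",S,(145,245,178,245)),("side",D,(352,408,155,210))):
    h=cv2.cvtColor(c["frame"],cv2.COLOR_RGB2HSV)[y0:y1,x0:x1]
    m=((h[...,0]>8)&(h[...,0]<30)&(h[...,1]>70)&(h[...,2]>70)).astype(np.uint8)
    m=cv2.morphologyEx(m,cv2.MORPH_OPEN,np.ones((3,3)))
    ct=max(cv2.findContours(m,0,1)[0],key=cv2.contourArea)[:,0]+[x0,y0]
    W=np.array([onz(c,u,v,6)[:2] for u,v in ct],np.float32); r=cv2.minAreaRect(W)
    print(n,len(ct),r); print(cv2.boxPoints(r))
    q=cv2.approxPolyDP(ct.reshape(-1,1,2),3,True)[:,0]
    for u,v in q: print((u,v),onz(c,u,v,6)[:2],onz(c,u,v,31)[:2])
```

```text
deck110+ 52 scene [525.1 373.8] side [526.8 366.3] (array([526.8, 369.8,  55.4]), np.float64(4.867658430242641))
deck70+ 52 scene [516.7 336.7] side [516.5 333.6] (array([516.8, 335.1,  53. ]), np.float64(2.5919550188368663))
deck110- 52 scene [665.1 341.9] side [662.4 339.7] (array([663.7, 340.8,  51.5]), np.float64(3.3256955109601187))
deck70- 52 scene  side [654.7 303.1] 
latch 80 scene [496.8 164.6] side [503.2 160.6] (array([501.5, 163.1,  84.3]), np.float64(0.3880336149250764))
tip 8 scene [575.5  68.1] side [577.6  64.6] (array([576.9,  66.9,  10.3]), np.float64(1.548408614106033))
butt 14 scene [440.8  80.7] side [438.9  79.3] (array([439.5,  80.1,  13.6]), np.float64(2.032094618195421))
junc 12 scene [520.3  72.7] side [517.2  73.5] (array([518.1,  72.8,  10.2]), np.float64(1.1001315216065533))
A 0 scene [616.8 130.4] side  
jar 110 scene [432.8 301.4] side [437.7 299.6] (array([436.4, 300.3, 112.6]), np.float64(1.4312109562148276))
mug 80 scene [373.5 141. ] side [375.  142.5] (array([374.6, 141.6,  80.1]), np.float64(1.955555175442254))
bottle 150 scene [712.3 263.5] side 
[... 729 characters left out ...]
] [ 614.6 -311.4]
(np.int32(195), np.int32(234)) [ 572.1 -273.7] [ 593.9 -269.8]
(np.int32(201), np.int32(225)) [ 546.6 -258.1] [ 569.1 -254.7]
(np.int32(238), np.int32(210)) [ 517.3 -164.4] [ 540.6 -163.8]
side 164 ((498.6262512207031, -274.761474609375), (126.64924621582031, 213.97976684570312), 26.8546142578125)
[[ 393.8 -207.9]
 [ 490.5 -398.8]
 [ 603.5 -341.6]
 [ 506.8 -150.7]]
(np.int32(361), np.int32(160)) [ 593.3 -328.6] [ 581.9 -302.7]
(np.int32(361), np.int32(203)) [ 502.  -156.2] [ 492.8 -134.3]
(np.int32(398), np.int32(205)) [ 403.6 -208.6] [ 396.6 -185.5]
(np.int32(398), np.int32(163)) [ 483.7 -380.5] [ 474.9 -353.4]
(np.int32(381), np.int32(158)) [ 541.9 -372.8] [ 531.7 -345.9]
```

Request:
apply_moves([
  [[0.158,0.392,-0.05],[0,0,-0.036]],
  [[0.158,0.392,-0.05],[0,0,-0.036]],
  [[0.158,0.392,-0.05],[0,0,-0.036]],
  [[0.158,0.392,-0.05],[0,0,-0.036]],
  [[0.158,0.392,-0.05],[0,0,-0.036]],
  [[0.158,0.392,-0.05],[0,0,-0.036]],
  [[0.158,0.392,-0.05],[0,0,-0.036]],
  [[0.158,0.392,-0.05],[0,0,-0.036]],
  [[0.158,0.392,-0.05],[0,0,-0.036]],
  [[0.158,0.392,-0.05],[0,0,-0.036]],
  [[0,0,0],[0,0,0]],
  [[0,0,0],[0,0,0]],
], jaw=0.1, squeeze=60)

```text
time: 1.65
tcp_pos: [490.6, 62.4, 157.5]
eef_rot: [3.137, -0.15, -0.002]
contact_force: [-0.3, -0.2, -0.2]
finger_gap: 46.9
gripper_force: 0.0
```

```bash
cat > knife.py <<'E'
from h import *
np.set_printoptions(precision=2,suppress=True)
E
python3 - <<'E'
from h import *
import pickle
np.set_printoptions(precision=2,suppress=True)
s=sense(); print(s["tcp_pos"],R.from_rotvec(s["eef_rot"]).as_matrix())
c=cam("wrist"); pickle.dump(c,open("w1.pkl","wb")); save(c,"w1.png")
for P in [(495.4,74.6,10),(577,67,8),(439.5,80,14),(501.5,163,80)]: print(P,proj(c,P))
E
```

```text
[490.58  62.4  157.48] [[ 1.  -0.1 -0. ]
 [-0.1 -1.  -0. ]
 [-0.   0.  -1. ]]
(495.4, 74.6, 10) [308.08 177.49]
(577, 67, 8) [306.91  94.12]
(439.5, 80, 14) [308.55 229.04]
(501.5, 163, 80) [195.19 201.05]
```

View pics/w1.png

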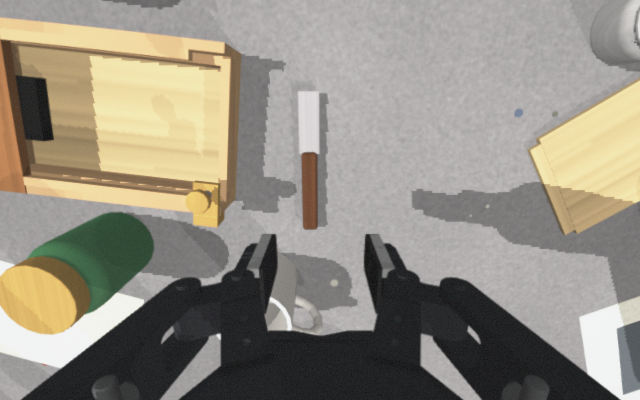

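The wrist view shows the knife from tip (309,91) to butt (310,229), the latch head at (197,202) and the box mouth corner near (238,43). These match the predictions within 3 px.

Run:
```python
from h import *
import pickle
np.set_printoptions(precision=2,suppress=True)
c=pickle.load(open("w1.pkl","rb")); h=cv2.cvtColor(c["frame"],cv2.COLOR_RGB2HSV).astype(int)
x0,y0=285,80; r=h[y0:240,x0:340]
m=((r[...,0]<15)&(r[...,1]>110)).astype(np.uint8); m=cv2.morphologyEx(m,cv2.MORPH_OPEN,np.ones((3,3)))
v,u=np.nonzero(m); print(len(u),u.min()+x0,u.max()+x0,v.min()+y0,v.max()+y0)
for z in (14,):
    W=np.array([onz(c,a+x0,b+y0,z)[:2] for a,b in zip(u,v)],np.float32); print(cv2.minAreaRect(W), W.mean(0))
print("tip",onz(c,309,92,10),"butt",onz(c,310.5,229,10))
print("latch",onz(c,197,202,80))
```

```text
1003 302 316 153 228
((480.89727783203125, 74.69195556640625), (13.89845085144043, 81.00379943847656), 84.72660827636719) [482.29  74.55]
tip [578.64  64.73  10.  ] butt [437.59  78.21  10.  ]
latch [500.56 161.71  80.  ]
```

Request:
apply_moves([
  [[0.035,0.073,-0.35],[0,0,0]],
  [[0,0,-0.35],[0,0,0]],
  [[0,0,-0.2],[0,0,0]],
  [[0,0,-0.1],[0,0,0]],
  [[0,0,0],[0,0,0]],
])

```text
time: 2.33
tcp_pos: [495.2, 71.5, 7.1]
eef_rot: [3.137, -0.158, -0.005]
contact_force: [-0.1, 0.7, 0.0]
finger_gap: 46.8
gripper_force: 0.0
```

Request:
apply_moves([
  [[0.004,0.012,-0.027],[0,0,0]],
  [[0,0,0],[0,0,0]],
])

```text
time: 2.58
tcp_pos: [497.8, 74.8, 4.6]
eef_rot: [-3.138, 0.154, -0.002]
contact_force: [0.4, -1.0, 0.3]
finger_gap: 46.6
gripper_force: 0.0
```

Request:
apply_moves([
  [[0,0,0],[0,0,0]],
  [[0,0,0],[0,0,0]],
  [[0,0,0],[0,0,0]],
  [[0,0,0],[0,0,0]],
  [[0,0,0],[0,0,0]],
], jaw=-1, squeeze=60)

```text
time: 3.2
tcp_pos: [497.5, 75.2, 4.6]
eef_rot: [3.138, -0.153, 0.002]
contact_force: [-0.2, 0.1, 6.1]
finger_gap: 14.5
gripper_force: 58.9
```

Request:
apply_moves([
  [[0,0,0.4],[0,0,0]],
  [[0,0,0.4],[0,0,0]],
  [[0.06,0.12,0],[0,0,0.1155]],
  [[0.06,0.12,0],[0,0,0.1155]],
  [[0.06,0.12,0],[0,0,0.1155]],
  [[0.06,0.12,0],[0,0,0.1155]],
  [[0.06,0.12,0],[0,0,0.1155]],
  [[0.06,0.12,0],[0,0,0.1155]],
  [[0.06,0.12,0],[0,0,0.1155]],
  [[0.06,0.12,0],[0,0,0.1155]],
  [[0,0,0],[0,0,0]],
  [[0,0,0],[0,0,0]],
])

```text
time: 4.7
tcp_pos: [568.3, 218.7, 123.5]
eef_rot: [-2.451, -1.965, 0.002]
contact_force: [-0.3, 0.7, -0.7]
finger_gap: 14.2
gripper_force: 58.9
```

Run:
```python
from h import *
import pickle
np.set_printoptions(precision=2,suppress=True)
s=sense(); M=R.from_rotvec(s["eef_rot"]).as_matrix(); print(s["tcp_pos"],np.degrees(np.arctan2(M[1,0],M[0,0])),M[:,2],s["joint_pos"])
c=cam("wrist"); pickle.dump(c,open("w2.pkl","wb")); save(c,"w2.png")
```

```text
[568.28 218.65 123.54] 77.41797171613118 [-0. -0. -1.] [ 0.3   0.45  1.57 -0.    1.12  0.52]
```

View pics/w2.png

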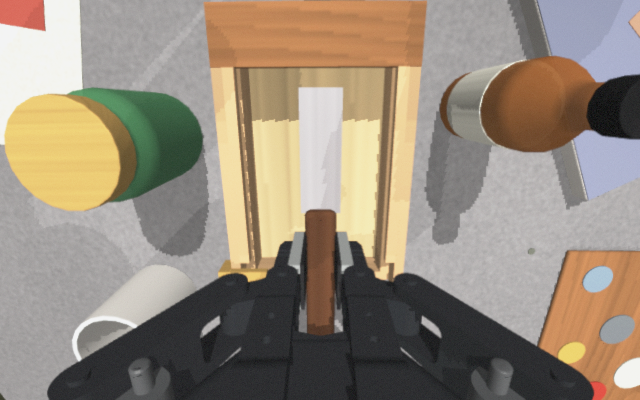

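The knife is gripped and aligned with the box. The deck's corners (z = 52) appear at (208,68), (424,67), (206,3) and (426,1). The opening runs from about (250,68) to (384,68).

Run:
```python
from h import *
import pickle
np.set_printoptions(precision=2,suppress=True)
c=pickle.load(open("w2.pkl","rb")); 
ims=[(208.5,67.5,70,73),(424,66.5,70,-73),(206,3,110,73),(426,1,110,-73)]
W=np.array([onz(c,u,v,52)[:2] for u,v,_,_ in ims]); B=np.array([(a,b) for *_,a,b in ims],float)
print(W, np.linalg.norm(W[0]-W[1]),np.linalg.norm(W[2]-W[3]),np.linalg.norm(W[0]-W[2]))
bc=B-B.mean(0);wc=W-W.mean(0); U,_,Vt=np.linalg.svd(bc.T@wc); Rm=(U@Vt).T; t=W.mean(0)-Rm@B.mean(0)
print("th",np.degrees(np.arctan2(Rm[1,0],Rm[0,0])),"O",t)
# edge profile: brightness gradients on some rows (lip outer edges)
g=c["frame"].astype(int)
h=cv2.cvtColor(c["frame"],cv2.COLOR_RGB2HSV).astype(int)
sat=h[...,1]
for row in (15,35,55,90,120,150,180):
    s=sat[row]; L=np.where(s[190:260]>90)[0]; Rr=np.where(s[370:436]>90)[0]
    l,r=L[0]+190-.5,Rr[-1]+370+.5
    p,q=onz(c,l,row,52)[:2],onz(c,r,row,52)[:2]; mid=(p+q)/2; print(row,l,r,np.linalg.norm(p-q),mid, Rm.T@(mid-t), np.degrees(np.arctan2(*(p-q)[::-1]))-90)
w1=pickle.load(open("w1.pkl","rb"))
for n,z in (("latch",80),): print(n,Rm.T@(onz(w1,197,202,80)[:2]-t))
```

```text
[[515.29 332.94]
 [660.74 301.08]
 [526.2  370.98]
 [667.06 340.62]] 148.89240410577418 144.09517393917548 39.57315620986781
th 77.72024235547951 O [573.18 248.46]
15 204.5 425.5 146.2467978734753 [594.34 348.49] [102.24   0.6 ] 77.37120699696106
35 206.5 423.5 145.93476686286388 [591.66 336.74] [90.19  0.72] 77.37870376448913
55 208.5 421.5 145.64683278128481 [588.9  324.63] [77.77  0.84] 77.38634250175772
90 213.5 418.5 144.49023444977138 [584.54 302.31] [55.03  0.36] 77.40354874057923
120 189.5 415.5 163.90279459965046 [570.34 284.43] [34.54 10.42] 77.38139279925377
150 190.5 410.5 164.20392041311172 [563.77 263.59] [12.78 12.41] 77.40360745483781
180 241.5 408.5 128.20529549452232 [576.82 237.03] [-10.4   -5.99] 77.44382292154825
latch [-100.21   52.5 ]
```

Request:
apply_moves([
  [[0,0,-0.3],[0,0,0]],
  [[0,0,-0.25],[0,0,0]],
  [[0,0,-0.14],[0,0,0]],
  [[0,0,-0.05],[0,0,0]],
  [[0,0,0],[0,0,0]],
  [[0,0,0],[0,0,0]],
])

```text
time: 5.5
tcp_pos: [570.0, 219.3, 14.0]
eef_rot: [2.449, 1.967, 0.003]
contact_force: [-1.0, -0.3, 0.3]
finger_gap: 14.5
gripper_force: 58.9
```

Request:
apply_moves([
  [[0,0,-0.018],[0,0,0]],
  [[0,0,0],[0,0,0]],
])

```text
time: 5.75
tcp_pos: [569.4, 219.3, 10.6]
eef_rot: [2.449, 1.968, 0.001]
contact_force: [0.5, -0.4, 0.7]
finger_gap: 14.5
gripper_force: 59.1
```

Request:
apply_moves([
  [[0,0,0],[0,0,0]],
  [[0,0,0],[0,0,0]],
  [[0,0,0],[0,0,0]],
  [[0,0,0.15],[0,0,0]],
  [[0,0,0.4],[0,0,0]],
  [[0,0,0.4],[0,0,0]],
  [[0,0,0],[0,0,0]],
], jaw=-0.05)

```text
time: 6.62
tcp_pos: [573.2, 220.5, 158.6]
eef_rot: [2.445, 1.965, 0.018]
contact_force: [0.5, -0.1, 0.1]
finger_gap: 40.4
gripper_force: 0.0
```

Request:
apply_moves([
  [[-0.028,-0.372,0],[0,0,-0.056]],
  [[-0.028,-0.372,0],[0,0,-0.056]],
  [[-0.028,-0.372,0],[0,0,-0.056]],
  [[-0.028,-0.372,0],[0,0,-0.056]],
  [[-0.028,-0.372,0],[0,0,-0.056]],
  [[-0.028,-0.372,0],[0,0,-0.056]],
  [[-0.028,-0.372,0],[0,0,-0.056]],
  [[-0.028,-0.372,0],[0,0,-0.056]],
  [[-0.028,-0.372,0],[0,0,-0.056]],
  [[-0.028,-0.372,0],[0,0,-0.056]],
  [[0,0,0],[0,0,0]],
  [[0,0,0],[0,0,0]],
])

```text
time: 8.12
tcp_pos: [526.1, -338.2, 151.2]
eef_rot: [-3.051, -0.736, 0.002]
contact_force: [-0.3, -0.3, 1.1]
finger_gap: 40.5
gripper_force: 0.0
```

Run:
```python
from h import *
import pickle
np.set_printoptions(precision=2,suppress=True)
s=sense(); M=R.from_rotvec(s["eef_rot"]).as_matrix(); print(s["tcp_pos"],np.degrees(np.arctan2(M[1,0],M[0,0])),M[:,2],s["joint_pos"])
c=cam("wrist"); pickle.dump(c,open("w3.pkl","wb")); save(c,"w3.png"); save(cam("scene"),"s3.png")
```

```text
[ 526.11 -338.18  151.18] 27.124865314043397 [-0.  0. -1.] [-0.64  0.44  1.5   0.    1.2   0.46]
```

View pics/w3.png

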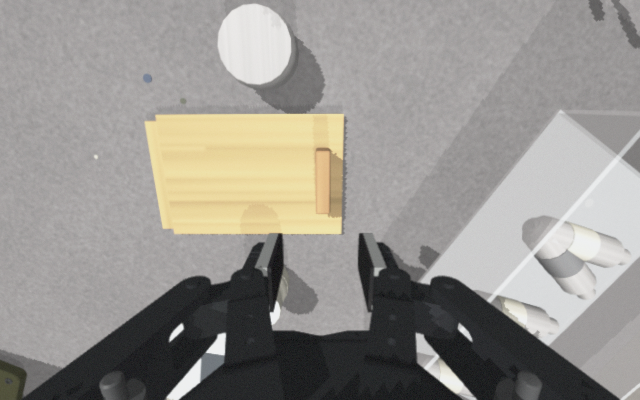

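The wrist view shows the lid's corners at (345,114), (343,234), (156,115) and (175,234), and the grip bar's top from (322,150) to (323,212). The tin is at (257,45) and the pot is partly hidden below.

Run:
```python
from h import *
import pickle
np.set_printoptions(precision=2,suppress=True)
c=pickle.load(open("w3.pkl","rb")); h=cv2.cvtColor(c["frame"],cv2.COLOR_RGB2HSV).astype(int)
m=((h[...,0]>5)&(h[...,0]<30)&(h[...,1]>75)&(h[...,2]>60)).astype(np.uint8)
def edge_cols(cols,rows):  # vertical extent per column
    T=[];B=[]
    for u in cols:
        v=np.where(m[rows[0]:rows[1],u])[0]+rows[0]; T.append(onz(c,u,v[0]-.5,6)[:2]);B.append(onz(c,u,v[-1]+.5,6)[:2])
    return np.array(T),np.array(B)
T,B=edge_cols(range(190,310,4),(95,250))
B=B[[i for i,u in enumerate(range(190,310,4)) if u<235 or u>285]]
for P in (T,B):
    vx,vy,x,y=cv2.fitLine(P.astype(np.float32),cv2.DIST_HUBER,0,.01,.01).ravel(); print("edge",np.degrees(np.arctan2(vy,vx))%180,x,y)
# far end
E=[]
for v in range(120,230,4):
    u=np.where(m[v,290:380])[0][-1]+290+.5; E.append(onz(c,u,v,6)[:2])
vx,vy,x,y=cv2.fitLine(np.array(E,np.float32),cv2.DIST_HUBER,0,.01,.01).ravel(); print("end",np.degrees(np.arctan2(vy,vx))%180,x,y)
for n,p,z in (("c1",(345,114),6),("c2",(343,234),6),("lead1",(147,122),6),("lead2",(165,229),6),("bar1",(322.5,149.5),31),("bar2",(323,213),31)): print(n,onz(c,*p,z)[:2])
h2=h[140:225,305:340]; print(h2[45,:,:].tolist()[::2])
print("tin",onz(c,257,45,45),"pot",onz(c,268,290,60))
```

```text
edge 116.906944 553.3351 -246.57147
edge 122.31908 438.64746 -287.71558Traceback (most recent call last):
  File "<stdin>", line 18, in <module>
IndexError: index -1 is out of bounds for axis 0 with size 0
```

Run:
```python
from h import *
import pickle
np.set_printoptions(precision=2,suppress=True)
c=pickle.load(open("w3.pkl","rb"))
P={}
for n,p,z in (("c1",(345,114),6),("c2",(343.5,234),6),("s1",(156,115),6),("s2",(175,234),6),("lead1",(147,122),6),("lead2",(164,228.5),6),("bar1",(322.5,149.5),31),("bar2",(323,213),31)): P[n]=onz(c,*p,z)[:2]; print(n,P[n])
a=lambda d:np.degrees(np.arctan2(d[1],d[0]))
print("width",np.linalg.norm(P["c1"]-P["c2"]),a(P["c1"]-P["c2"])+90,"side",np.linalg.norm(P["s1"]-P["c1"]),a(P["s1"]-P["c1"]),np.linalg.norm(P["s2"]-P["c2"]),a(P["s2"]-P["c2"]))
print("bar",np.linalg.norm(P["bar1"]-P["bar2"]),a(P["bar1"]-P["bar2"])+90,(P["bar1"]+P["bar2"])/2)
t=np.radians(117);ex=np.array([np.cos(t),np.sin(t)]); print("bar from corners",(P["c1"]+P["c2"])/2+20*ex, "from lead",(P["lead1"]+P["lead2"])/2-175*ex, np.linalg.norm(P["lead1"]-P["lead2"]))
print("tin",onz(c,257,45,45),"pot",onz(c,268,290,60))
```

```text
c1 [ 596.78 -328.63]
c2 [ 485.03 -387.55]
s1 [ 512.56 -165.03]
s2 [ 400.11 -223.06]
lead1 [ 502.11 -159.08]
lead2 [ 400.79 -210.09]
bar1 [ 559.56 -323.26]
bar2 [ 504.89 -351.97]
width 126.33268379784472 117.80035157470417 side 184.00607916419645 117.24099435133989 185.11722324071505 117.3051938776245
bar 61.75326894571656 117.71099849509243 [ 532.23 -337.61]
bar from corners [ 531.83 -340.27] from lead [ 530.9  -340.51] 113.43567994815483
tin [ 611.03 -238.74   45.  ] pot [ 421.45 -336.15   60.  ]
```

Request:
apply_moves([
  [[0.039,-0.006,-0.3],[0,0,0.0035]],
  [[0,0,-0.3],[0,0,0]],
  [[0,0,-0.2],[0,0,0]],
  [[0,0,-0.1],[0,0,0]],
  [[0,0,0],[0,0,0]],
  [[0,0,0],[0,0,0]],
])

```text
time: 8.98
tcp_pos: [534.1, -340.0, 19.0]
eef_rot: [3.05, 0.747, 0.003]
contact_force: [-0.1, -0.3, 0.2]
finger_gap: 40.2
gripper_force: 0.0
```

Request:
apply_moves([
  [[-0.01,0.006,-0.065],[0,0,0]],
  [[0,0,0],[0,0,0]],
])

```text
time: 9.22
tcp_pos: [531.0, -338.5, 7.8]
eef_rot: [-3.051, -0.746, 0.001]
contact_force: [0.0, 0.3, -0.7]
finger_gap: 40.4
gripper_force: 0.0
```

Request:
apply_moves([
  [[0,0,0],[0,0,0]],
  [[0,0,0],[0,0,0]],
  [[0,0,0],[0,0,0]],
  [[0,0,0],[0,0,0]],
  [[0,0,0],[0,0,0]],
  [[0,0,0],[0,0,0]],
], jaw=-1, squeeze=80)

```text
time: 9.98
tcp_pos: [531.8, -339.1, 8.4]
eef_rot: [3.051, 0.746, 0.001]
contact_force: [-0.7, -0.1, 4.6]
finger_gap: 12.5
gripper_force: 80.6
```

Request:
apply_moves([
  [[0,0,0.2],[0,0,0]],
  [[0,0,0.4],[0,0,0]],
  [[-0.021,0.237,0],[0,0,-0.0553]],
  [[-0.021,0.237,0],[0,0,-0.0553]],
  [[-0.021,0.237,0],[0,0,-0.0553]],
  [[-0.021,0.237,0],[0,0,-0.0553]],
  [[-0.021,0.237,0],[0,0,-0.0553]],
  [[-0.021,0.237,0],[0,0,-0.0553]],
  [[-0.021,0.237,0],[0,0,-0.0553]],
  [[-0.021,0.237,0],[0,0,-0.0553]],
  [[0,0,0],[0,0,0]],
  [[0,0,0],[0,0,0]],
])

```text
time: 11.48
tcp_pos: [506.3, -54.7, 97.6]
eef_rot: [3.123, -0.335, -0.0]
contact_force: [0.2, -0.6, -1.7]
finger_gap: 12.3
gripper_force: 79.7
```

```bash
cat > st.py <<'E'
from h import *
np.set_printoptions(precision=2,suppress=True)
s=sense(); M=R.from_rotvec(s["eef_rot"]).as_matrix(); p=s["tcp_pos"]
O=np.array([572.8,248.5]);t=np.radians(77.7); Bm=np.array([[np.cos(t),-np.sin(t)],[np.sin(t),np.cos(t)]])
print("tcp",p,"yaw",np.degrees(np.arctan2(M[1,0],M[0,0])),"tilt",M[:,2][:2],"box",Bm.T@(p[:2]-O),"F box",Bm.T@s["contact_force"][:2],s["contact_force"][2],s["time"])
E
python3 - <<'E'
from st import *
import pickle
c=cam("wrist"); pickle.dump(c,open("w4.pkl","wb")); save(c,"w4.png")
cv2.imwrite("pics/s4.png",cv2.cvtColor(cv2.resize(cam("scene")["frame"][100:260,150:460],None,fx=2.5,fy=2.5),cv2.COLOR_RGB2BGR))
E
```

```text
tcp [506.31 -54.66  97.6 ] yaw -12.249139530671426 tilt [-0. -0.] box [-310.37    0.38] F box [-0.5  -0.35] -1.7226080477871144 11.475
```

View pics/w4.png

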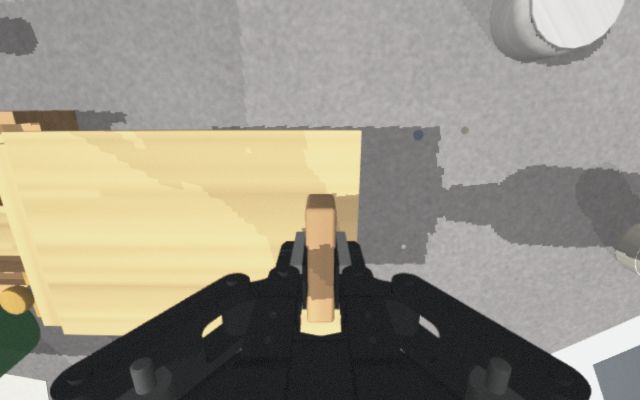

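The lid is held level. The bar's top runs from (321,196) to (321,322), the lid's rear corner is at (361,131) and its side edge runs from (361,131) to (6,131). The latch head is at the lower left (15,299).

Run:
```python
from h import *
import pickle
np.set_printoptions(precision=2,suppress=True)
c=pickle.load(open("w4.pkl","rb"))
O=np.array([572.8,248.5]);t=np.radians(77.7); Bm=np.array([[np.cos(t),-np.sin(t)],[np.sin(t),np.cos(t)]])
f=lambda u,v,z:Bm.T@(onz(c,u,v,z)[:2]-O)
for n,p,z in (("bar1",(321,195.5),120.2),("bar2",(321,322),120.2),("c1",(361.5,131),95.2),("edge L",(6,131.5),95.2),("edge2",(180,335),95.2),("edge2b",(70,334),95.2),("lead1",(2,138),95.2),("lead2",(45,325),95.2),("latch",(17,297),80)): print(n,f(*p,z))
h=cv2.cvtColor(c["frame"],cv2.COLOR_RGB2HSV).astype(int)
for col in (60,120,180,240,300,340):
    s=h[100:170,col,1]; v=np.where(s>70)[0]; print(col,v[:3]+100, f(col,v[0]+99.5,95.2))
```

```text
bar1 [-310.37  -36.69]
bar2 [-310.49   30.46]
c1 [-330.46  -62.38]
edge L [-149.86  -62.93]
edge2 [-222.22   62.74]
edge2b [-150.91   63.51]
lead1 [-146.65  -59.68]
lead2 [-136.25   56.92]
latch [-104.98   47.9 ]
60 [111 112 113] [-181.26  -72.84]
120 [131 133 134] [-209.89  -62.88]
180 [130 131 132] [-240.37  -63.2 ]
240 [130 131 132] [-270.32  -63.1 ]
300 [130 131 132] [-300.03  -63.07]
340 [130 131 135] [-319.8   -63.09]
```

Request:
apply_moves([
  [[0,0,-0.2],[0,0,0]],
  [[0,0,-0.15],[0,0,0]],
  [[0.021,0.098,0],[0,0,0]],
  [[0,0,0],[0,0,0]],
  [[0,0,0],[0,0,0]],
])

```text
time: 12.2
tcp_pos: [510.4, -39.8, 46.3]
eef_rot: [3.123, -0.337, 0.003]
contact_force: [0.2, 0.1, -0.1]
finger_gap: 12.3
gripper_force: 79.8
```

Run:
```python
from st import *
import pickle
S=cam("scene");D=cam("side"); pickle.dump((S,D),open("sd5.pkl","wb"))
a=cv2.resize(S["frame"][140:230,275:425],(800,480),interpolation=cv2.INTER_CUBIC)
b=cv2.resize(D["frame"][215:320,215:415],(800,420),interpolation=cv2.INTER_CUBIC)
b=b[:, :] 
o=np.vstack([cv2.resize(a,(500,300)),cv2.resize(b,(500,263))]); cv2.imwrite("pics/m5.png",o[:,:,::-1])
```

```text
tcp [510.43 -39.79  46.34] yaw -12.305224105816352 tilt [ 0. -0.] box [-294.96   -0.47] F box [ 0.13 -0.21] -0.060507171945199056 12.2
```

View pics/m5.png

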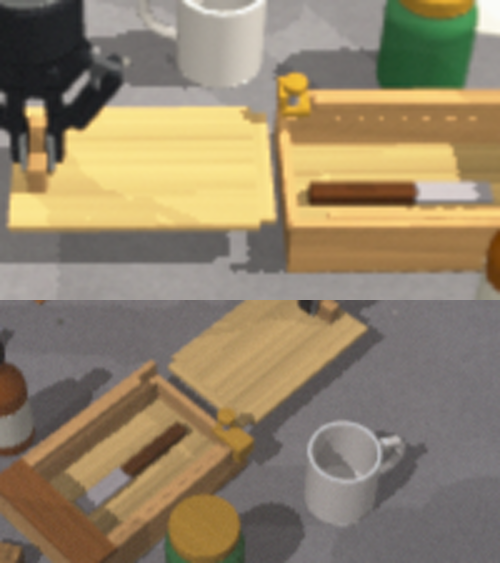

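The upper half (scene view) shows the knife lying inside the box and the lid's leading end just short of the mouth at (275,165), parallel to it. The lower half (side view) shows the same, with the lid's lead edge from (172,365) to (250,418).

Request:
apply_moves([
  [[0.018,0.099,-0.006],[0,0,0]],
  [[0.018,0.099,-0.004],[0,0,0]],
  [[0,0,0],[0,0,0]],
  [[0,0,0],[0,0,0]],
])

```text
time: 12.8
tcp_pos: [514.8, -9.6, 43.8]
eef_rot: [3.123, -0.336, -0.0]
contact_force: [-0.1, -0.4, -1.7]
finger_gap: 12.3
gripper_force: 79.8
```

```bash
python3 st.py
```

```text
tcp [514.76  -9.62  43.83] yaw -12.268824632267059 tilt [-0. -0.] box [-264.55    1.72] F box [-0.4   0.07] -1.7389652967588134 12.8
```

```bash
cat > av.py <<'E'
from h import *
np.set_printoptions(precision=2,suppress=True)
O=np.array([572.8,248.5]);t=np.radians(77.7); Bm=np.array([[np.cos(t),-np.sin(t)],[np.sin(t),np.cos(t)]])
P=[];F=[];Y=[]
for i in range(6):
    s=sense(); M=R.from_rotvec(s["eef_rot"]).as_matrix(); p=s["tcp_pos"]; P.append([*(Bm.T@(p[:2]-O)),p[2]]);Y.append(np.degrees(np.arctan2(M[1,0],M[0,0]))); f=s["contact_force"]; F.append([*(Bm.T@f[:2]),f[2]]); read_camera("wrist")
print("box",np.mean(P,0),"sd",np.std(P,0),"yaw",np.mean(Y),"F",np.mean(F,0),s["time"])
E
python3 av.py
```

```text
box [-264.98    1.64   43.83] sd [0.23 0.06 0.01] yaw -12.324458902917065 F [-0.05  0.11 -1.13] 13.05
```

Request:
apply_moves([
  [[0.022,0.063,0.004],[0,0,0]],
  [[0.014,0.065,0],[0,0,0]],
  [[0,0,0],[0,0,0]],
  [[0,0,0],[0,0,0]],
])

```text
time: 13.6
tcp_pos: [520.2, 9.4, 44.4]
eef_rot: [3.123, -0.336, -0.0]
contact_force: [0.2, -0.4, -1.4]
finger_gap: 12.5
gripper_force: 79.8
```

```bash
python3 av.py
```

```text
box [-245.05    0.46   44.46] sd [0.15 0.04 0.02] yaw -12.32905938640445 F [-0.03 -0.11 -1.15] 13.85
```

Request:
apply_moves([
  [[0.014,0.065,0],[0,0,0]],
  [[0.014,0.065,0],[0,0,0]],
  [[0,0,0],[0,0,0]],
])

```text
time: 14.28
tcp_pos: [524.8, 29.7, 44.5]
eef_rot: [-3.123, 0.335, -0.001]
contact_force: [-0.0, 0.5, -0.9]
finger_gap: 12.3
gripper_force: 79.8
```

```bash
python3 av.py
```

```text
box [-224.72    0.47   44.46] sd [0.39 0.09 0.03] yaw -12.295507091509053 F [-0.08  0.04 -1.11] 14.525
```

Request:
apply_moves([
  [[0.018,0.0815,0],[0,0,0]],
  [[0.018,0.0815,0],[0,0,0]],
  [[0.018,0.0815,0],[0,0,0]],
  [[0.017,0.0815,0],[0,0,0]],
  [[0,0,0],[0,0,0]],
])

```text
time: 15.2
tcp_pos: [535.4, 78.8, 44.5]
eef_rot: [-3.124, 0.335, -0.001]
contact_force: [0.1, -0.7, -1.0]
finger_gap: 12.4
gripper_force: 79.8
```

```bash
python3 av.py
```

```text
box [-174.8     0.56   44.42] sd [0.57 0.09 0.03] yaw -12.298012142564062 F [-0.1   0.12 -0.9 ] 15.45
```

Request:
apply_moves([
  [[0.018,0.0815,0],[0,0,0]],
  [[0.018,0.0815,0],[0,0,0]],
  [[0.018,0.0815,0],[0,0,0]],
  [[0.018,0.0815,0],[0,0,0]],
  [[0.0065,0.0325,0],[0,0,0]],
  [[0,0,0],[0,0,0]],
])

```text
time: 16.25
tcp_pos: [546.8, 131.9, 44.4]
eef_rot: [3.123, -0.336, -0.0]
contact_force: [-0.6, 0.7, -0.6]
finger_gap: 12.5
gripper_force: 79.8
```

```bash
python3 av.py
```

```text
box [-120.1     0.55   44.42] sd [0.33 0.05 0.03] yaw -12.329145037823176 F [ 0.16  0.34 -1.08] 16.5
```

Request:
apply_moves([
  [[0.017,0.0815,0],[0,0,0]],
  [[0.017,0.0815,0],[0,0,0]],
  [[0.014,0.065,0],[0,0,0]],
  [[0.007,0.0325,0],[0,0,0]],
  [[0,0,0],[0,0,0]],
])

```text
time: 17.18
tcp_pos: [555.1, 171.0, 44.4]
eef_rot: [3.123, -0.336, -0.0]
contact_force: [-0.1, -0.9, -1.4]
finger_gap: 12.7
gripper_force: 79.8
```

```bash
python3 av.py
```

```text
box [-80.1   0.8  44.4] sd [0.33 0.04 0.02] yaw -12.324053788649723 F [-0.25  0.03 -1.29] 17.425
```

Request:
apply_moves([
  [[0.004,0.0195,0],[0,0,0]],
  [[0.003,0.013,-0.003],[0,0,0]],
  [[0,0,-0.003],[0,0,0]],
  [[0,0,0],[0,0,0]],
])

```text
time: 17.98
tcp_pos: [556.1, 175.3, 43.5]
eef_rot: [3.123, -0.337, -0.0]
contact_force: [0.1, 0.7, -1.2]
finger_gap: 12.1
gripper_force: 79.8
```

```bash
python3 av.py
```

```text
box [-75.09   0.71  43.54] sd [0.02 0.03 0.03] yaw -12.336565407797691 F [-0.15 -0.19 -1.04] 18.225
```

Request:
apply_moves([
  [[0.0014,0.0065,-0.003],[0,0,0]],
  [[0.0014,0.0065,0],[0,0,0]],
  [[0.0014,0.0065,0],[0,0,0]],
  [[0,0,0],[0,0,0]],
])

```text
time: 18.77
tcp_pos: [556.6, 177.1, 43.1]
eef_rot: [3.122, -0.336, -0.0]
contact_force: [0.5, -4.7, -0.6]
finger_gap: 12.5
gripper_force: 79.9
```

```bash
python3 av.py
```

```text
box [-73.25   0.61  43.09] sd [0.01 0.01 0.02] yaw -12.310682593932796 F [-4.58 -1.14 -0.15] 19.025
```

Request:
apply_moves([
  [[0.0014,0.0065,-0.004],[0,0,0]],
  [[0.0014,0.0065,-0.003],[0,0,0]],
  [[0,0,0],[0,0,0]],
])

```text
time: 19.45
tcp_pos: [556.6, 177.0, 42.4]
eef_rot: [3.119, -0.336, -0.001]
contact_force: [-1.2, -11.8, 3.6]
finger_gap: 12.5
gripper_force: 80.5
```

```bash
python3 av.py
```

```text
box [-73.26   0.6   42.4 ] sd [0.02 0.02 0.02] yaw -12.285970211583644 F [-12.21  -1.23   4.18] 19.7
```

Request:
apply_moves([
  [[0,0,0],[0,0,0]],
  [[0,0,0],[0,0,0]],
  [[0,0,0],[0,0,0]],
  [[0,0,0.1],[0,0,0]],
  [[0,0,0.3],[0,0,0]],
  [[0,0,0.3],[0,0,0]],
  [[0,0,0],[0,0,0]],
], jaw=-0.2)

```text
time: 20.62
tcp_pos: [560.6, 181.3, 152.4]
eef_rot: [-3.12, 0.337, -0.015]
contact_force: [-0.2, -1.1, 0.0]
finger_gap: 34.1
gripper_force: 0.0
```

Request:
apply_moves([
  [[-0.187,-0.05,0],[0,0,0]],
  [[-0.187,-0.05,0],[0,0,0]],
  [[0,0,-0.1],[0,0,0]],
  [[0,0,0],[0,0,0]],
  [[0,0,0],[0,0,0]],
  [[0,0,0],[0,0,0]],
], jaw=-1)

```text
time: 21.38
tcp_pos: [502.1, 165.4, 132.1]
eef_rot: [-3.123, 0.338, -0.001]
contact_force: [0.2, 0.0, -0.2]
finger_gap: 0.1
gripper_force: 0.0
```

```bash
python3 av.py
python3 - <<'E'
from h import *
S=cam("scene");D=cam("side"); 
a=cv2.resize(S["frame"][130:240,300:460],(560,385),interpolation=cv2.INTER_CUBIC)
b=cv2.resize(D["frame"][225:345,190:365],(560,384)[::1],interpolation=cv2.INTER_CUBIC)
cv2.imwrite("pics/m6.png",cv2.resize(np.hstack([a,b[:385]][0:1]+[np.vstack([b,b[:1]])]),(800,275))[:,:,::-1])
E
```

```text
box [-96.4   51.71 132.16] sd [0.13 0.24 0.01] yaw -12.33935381052354 F [ 0.14 -0.19 -0.16] 21.625
```

View pics/m6.png

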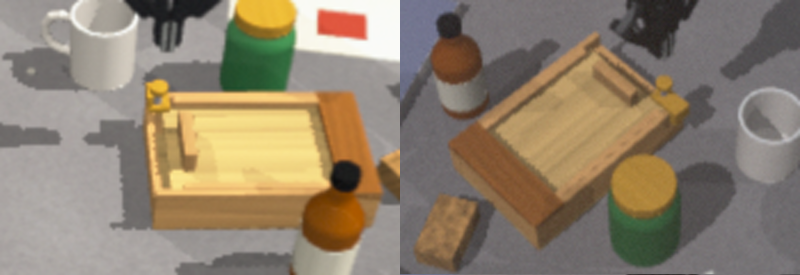

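The lid is home under the lips and deck in both halves, with the latch head still up at (157,90). Next is the latch.

Request:
apply_moves([
  [[-0.005,-0.023,-0.1],[0,0,0]],
  [[0,0,-0.15],[0,0,0]],
  [[0,0,-0.05],[0,0,0]],
  [[0,0,0],[0,0,0]],
])

```text
time: 22.28
tcp_pos: [500.1, 161.7, 86.8]
eef_rot: [3.123, -0.338, -0.002]
contact_force: [0.4, 0.3, 0.1]
finger_gap: -0.2
gripper_force: 0.0
```

```bash
python3 av.py
```

```text
box [-99.99  51.92  87.52] sd [0.16 0.33 0.38] yaw -12.334878104489638 F [-0.02 -0.06 -0.09] 22.525
```

Now down to about 71 in slow rows.

Request:
apply_moves([
  [[0,0,-0.03],[0,0,0]],
  [[0,0,-0.025],[0,0,0]],
  [[0,0,-0.02],[0,0,0]],
  [[0,0,-0.015],[0,0,0]],
  [[0,0,-0.015],[0,0,0]],
  [[0,0,-0.005],[0,0,0]],
  [[0,0,0],[0,0,0]],
  [[0,0,0],[0,0,0]],
])

```text
time: 23.58
tcp_pos: [500.2, 161.7, 70.4]
eef_rot: [3.123, -0.338, -0.0]
contact_force: [0.5, -0.0, 0.9]
finger_gap: 0.2
gripper_force: 0.1
```

```bash
python3 av.py
```

```text
box [-100.31   52.48   70.44] sd [0.03 0.04 0.01] yaw -12.337694441623077 F [ 0.11 -0.04 -0.13] 23.825
```

Request:
apply_moves([
  [[0,0,-0.007],[0,0,0]],
  [[0,0,-0.007],[0,0,0]],
  [[0,0,-0.007],[0,0,0]],
  [[0,0,0],[0,0,0]],
  [[0,0,0],[0,0,0]],
])

```text
time: 24.5
tcp_pos: [500.4, 161.8, 69.9]
eef_rot: [-3.123, 0.337, -0.002]
contact_force: [-4.2, -1.8, 20.7]
finger_gap: 0.2
gripper_force: 10.1
```

```bash
python3 av.py
```

```text
box [-100.18   52.24   69.87] sd [0.01 0.01 0.01] yaw -12.331677564904917 F [-2.47  4.61 20.2 ] 24.75
```

Bottomed at z ≈ 69.9 with 20 N, which is the fully-down height of 70. Retracting to check.

Request:
apply_moves([
  [[0,0,0.1],[0,0,0]],
  [[0,0,0.3],[0,0,0]],
  [[-0.1,-0.35,0.2],[0,0,0]],
  [[-0.1,-0.35,0.1],[0,0,0]],
  [[-0.05,-0.35,0],[0,0,0]],
  [[0,0,0],[0,0,0]],
  [[0,0,0],[0,0,0]],
])

```text
time: 25.68
tcp_pos: [463.0, 4.4, 172.6]
eef_rot: [-3.122, 0.34, -0.0]
contact_force: [-0.0, 0.6, -0.4]
finger_gap: 0.3
gripper_force: 0.0
```

Run:
```python
from h import *
S=cam("scene");D=cam("side"); print(sense()["tcp_pos"])
a=cv2.resize(S["frame"][130:240,300:460],(400,275),interpolation=cv2.INTER_CUBIC)
b=cv2.resize(D["frame"][225:345,190:365],(400,275),interpolation=cv2.INTER_CUBIC)
f=cv2.resize(S["frame"][90:290,:],(800,250))
cv2.imwrite("pics/m7.png",np.vstack([np.hstack([a,b]),f])[:,:,::-1])
```

```text
[463.10279244   5.22322286 172.31876004]
```

View pics/m7.png

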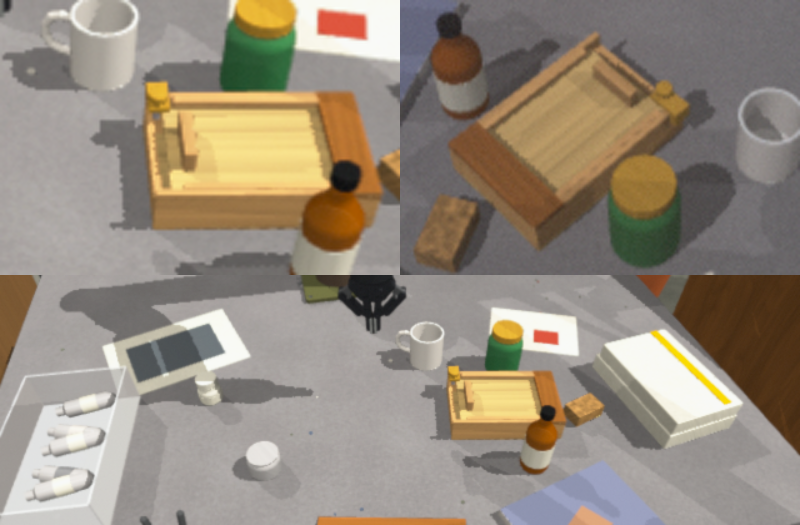

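The latch head now sits down on its bracket at (157,95), the lid is home, and the jar, pot, bottle, mug, tin and cork block are standing in place with the arm clear.

```bash
python3 -c "
from cell import finish_job
print(finish_job())"
```

```text
the job is handed in; nothing more can be done
None
```

The palette knife is in the box, the lid is fully home, the latch pin is pressed all the way down, the six bystanders are still standing in place, and the job was handed in at about 26 s of the 69 s allowed.

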